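# Bring a spring clamp, held open, over the sloping edge of a joined bowl wall

## Task

The adhesive on the standing bowl wall's long sloping broken edge is still tacky. Take the spring clamp that lies by itself on the right of the desk, squeeze its handles until the jaws stand wide open, lift it higher than the wall's peak and carry it across without touching the wall or shifting the loose sherds. Finish while still holding it squeezed open, level and touching nothing else, the open jaws hovering a centimetre or two above the middle of the sloping edge, one jaw to each side of the wall and pointing along it towards the peak, the handles out past the low end, so that I can slip cork pads under the jaws before it goes on.

Things in the scene. Friction and masses are not known exactly. Their poses are not given: they have to be found in the camera images.
- clamp_grip (a point): Black spring clamp lying flat, 158 long, 115 wide at the handle ends, 24 thick. Point on its centre line, 12 mm above its underside, 18 mm from the pivot towards the handles: a place to squeeze. x axis towards the handle ends (jaws at -x), z up. Here it is 56 mm wide over the handles at rest (65 mm at 10 mm nearer the ends), some 12 mm less fully squeezed. The frame is fixed to the handle at -y.
- clamp_mouth (a point): The clamp's mouth: point half-way between the two jaw pads when the jaws stand fully open, 12 mm above the clamp's underside, 54 mm ahead of the pivot. Its x axis runs back from the mouth through the pivot, midway between the handles of the open clamp; z up. It is fixed to the handle at -y: shut, it lies 11 mm beside the pads. Pads 18 mm along the jaws, 24 mm high, 8 mm thick.
- spring_clamp_jaw (a joint): Opening of the clamp's jaws: 0 shut, 0.419 rad fully open at its stop (gap 22 mm at the middle of the pads, which stand 54 mm from the pivot). Squeezing both handles towards each other opens it; a spring shuts it when let go. At clamp_grip some 6 to 10 N on each handle squeezes it to the stop.
- broken_edge (a point): Bowl wall of joined sherds, 196 long, 185 high, standing on end. Point on the middle of its sloping broken edge, 128 mm above the desk, centre of the edge's 12 mm thickness. x: across the wall, y: level along the wall towards its low end, z up. The edge climbs to the peak (184 mm high) at y = -75 mm and falls to the low end (68 mm high) at y = +53 mm, at about 45 degrees.
- sherd_m3: Loose flat black sherd, 99 x 89 x 19 mm, lying between the spring clamp and the bowl wall; origin under its middle. Leave it where it lies.
- sherd_m4: Loose flat pale sherd, 97 x 94 x 23 mm, lying behind the bowl wall; origin under its middle. Leave it where it lies.
- sherd_b1: Loose flat pale sherd, 106 x 105 x 20 mm, lying left of the bowl wall; origin under its middle. Leave it where it lies.
- sherd_b4: Loose small flat sherd, 69 x 64 x 14 mm, lying farther left; origin under its middle. Leave it where it lies.
Mind the look-alikes: they are no part of the job. Of the things that look like the part that bears broken_edge, the larger one is meant.

How it is judged:
On the way:
1. the clamp, squeezed open in the gripper, is lifted higher than the peak of the bowl wall (value of joint spring_clamp_jaw above 0.33 rad and height (world z) of clamp_grip above 0.19 m and contact force between spring_clamp and the fingers above 1 N), for 0.2 s.
At the end, for the whole second after the job is handed in: still held squeezed open (over 0.33 rad), at rest, level within 10 degrees, clear of the wall; mouth within 6 mm of the edge's middle across the wall, within 18 mm along it, 14 to 48 mm above it; jaws along the wall within 10 degrees, handles towards the low end (value of joint spring_clamp_jaw above 0.33 rad and x of clamp_mouth in the frame of broken_edge between -0.006 and 0.006 m and y of clamp_mouth in the frame of broken_edge between -0.018 and 0.018 m and z of clamp_mouth in the frame of broken_edge between 0.014 and 0.048 m and angle between the x axis of clamp_mouth and the y axis of broken_edge, either way round below 0.17 rad and y of clamp_grip in the frame of broken_edge above 0.04 m and angle between clamp_mouth's own z axis and vertical below 0.17 rad and contact force between spring_clamp and the fingers above 1 N and contact force between spring_clamp and bowl_wall below 0.05 N and linear speed of spring_clamp below 0.02 m/s); the arm keeps its last pose, push and grip.
It fails at once if the bowl wall is touched (contact force between bowl_wall and spring_clamp above 0.3 N or contact force between bowl_wall and the arm above 0.3 N or contact force between bowl_wall and the fingers above 0.3 N).
It fails at once if a loose sherd is shifted by more than 1 cm (distance of any of sherd_m3, sherd_m4, sherd_b1, sherd_b4 from where it was at the start of the episode above 0.01 m).
It also fails if it takes over 58 s, if anything falls off the work surface, if the arm or the gripper's body presses on something with over 40 N, if the wrist force passes 120 N, or if a joint passes its speed limit or range.

## Robot

A 6-joint arm with a two-finger parallel gripper is mounted at the origin on a cart in front of the work surface, level with it; the furniture and walls round the work are solid. World frame = base frame: x ahead of the robot, y to its left, z up, the work surface at z = 0. Lengths are in m, angles in rad, forces in N, time in s.
With the tool pointing down it reaches from about 0.25 to 0.775 m from the base axis. Payload 4 kg.
Tool frame: the origin (TCP) lies between the finger pads; the fingertips stand 8 mm ahead of it and the grasp point (between the pads) lies 11 mm behind it; z points along the fingers, y is the line along which they close (so a half turn about z gives the same grasp; the last joint's range is limited). The gripper opens to 94 mm and grips with 3 to 60 N. Pads are 16 mm wide; open, the fingers measure 119 mm over their backs; the gripper's body (75 mm by 177 mm) begins 78 mm behind the grasp point.
Start: joints at [1.203, 0.087, 1.371, -0, 1.684, -0.103], TCP at [0.144, 0.531, 0.214] pointing down, gripper open.
Joint ranges: [-3.1, 3.1], [-0.76, 2.03], [0.27, 2.55], [-1.08, 4.22], [0.17, 2.65], [-2.57, 2.57]. Speed limits (rad/s): [2.79, 2.79, 3.14, 3.14, 3.14, 3.14].

## Interface

Orientations are given as a rotation vector (axis times angle).
In Python, from bench import manip, viewer gives the robot as it stands.
- The arm moves only by the tool jog_arm, never from a script. Its argument "moves" is a list of rows, each an object of numbers: "wx", "wy", "wz": the turn, a rotation vector about the tool's x, y, z in rad; "dx", "dy", "dz": the shift along the tool's x, y, z in mm; "grip": the finger opening in mm, from 0 to 94. In form: [{"wx": .., "wy": .., "wz": .., "dx": .., "dy": .., "dz": .., "grip": ..}, ...]. A call has exactly 5 rows; each row is the pose to reach, as a shift and turn from the pose commanded when the call began, along the tool's axes at that moment; what a row does not reach only later rows make up. A row lasts 1/8 s, in which the tool goes at most 62.5 mm and 10.7 degrees, less where a joint would pass 70% of its speed; a pose out of reach is approached as far as the arm can. A call with a gripper value outside its range is refused whole. The fingers move at their own pace and stop on an object; "squeeze" is the grip in N (left out, the last holds). Time passes only in rows, so rows that repeat a pose let the fingers close, or fill a call up. It gives the time, the measured TCP pose, the force, the opening and the grip force at its end, in the units of the state.
- manip.get_state(): the state, without advancing time (a new reading comes with each control period).
- viewer.snapshot(name): name is "side" or "top" or "wrist"; returns the picture (420x560x3 uint8, blue, green, red); there is no depth.
- viewer.camera_params(name): a dict with "fx", "fy", "cx", "cy" (pixels), "eye" and "orientation" of the camera in the world. Camera axes: x right, y down, z forward; pixel columns grow to the right and rows downward; lengths in m; the calibration is good to about 2 mm. A picture is of the moment at which its call begins: read the wrist's pose just before it. camera_params takes no time and is no camera call; for the wrist camera it gives the pose at the moment of the call.
- manip.sign_off(): hands the job in; it is judged then, once.
The state is a dict: "time": time; "joints": joint angles; "dq": joint speeds; "tau": joint torques, N m; "position": TCP position; "tcp_rot": TCP orientation; "contact_force": force on the tool from outside, world axes, zero at the start; "moment": the same for the moment, N m; "gripper_width": finger opening in m; "gripper_force": force on a finger pad.
Only numpy, scipy, OpenCV 4.12 (cv2) and the standard library are available. Lean on these libraries where they do the work, as an engineer would, in place of code of your own. Each camera call takes 0.05 s, during which the arm holds its last target. There are 200 camera calls.

## Working session

There is one attempt and no reset: what is moved stays moved. The work goes in short steps, Python scripts to look and compute and a tool call to move; the robot and the scene stay as the last step left them, time stands still between calls to the robot, and variables do not carry over. Pictures are saved under pics/ and viewed, at most 10 in all, crops included, and the job is handed in when it is done.

Besides the shell and the picture viewer there is one more tool, called after "Request:" in YAML: its name, and indented under it one key for each argument. jog_arm: Moves the arm, as the interface text tells. Its arguments: {"type":"object","properties":{"moves":{"type":"array"},"squeeze":{"type":"number"}},"required":["moves"]}

```bash
mkdir -p pics; cat > h.py <<'E'
import numpy as np, cv2
from scipy.spatial.transform import Rotation as R
from bench import manip, viewer
def cam(n):
    p=viewer.camera_params(n); o=np.array(p["orientation"],float)
    M=o if o.shape==(3,3) else (R.from_rotvec(o).as_matrix() if o.size==3 else R.from_quat(o).as_matrix())
    return p,M
def ray(n,u,v,z,c=None):
    p,M=c or cam(n)
    d=M@np.array([(u-p["cx"])/p["fx"],(v-p["cy"])/p["fy"],1]); e=np.array(p["eye"])
    return e+d*(z-e[2])/d[2]
def proj(n,X,c=None):
    p,M=c or cam(n); q=M.T@(np.array(X)-p["eye"]); return p["fx"]*q[0]/q[2]+p["cx"],p["fy"]*q[1]/q[2]+p["cy"]
E
python3 - <<'E'
from h import *
print(manip.get_state())
for n in("top","side","wrist"): print(n,viewer.camera_params(n))
a=viewer.snapshot("top");b=viewer.snapshot("side")
cv2.imwrite("pics/top0.png",a);cv2.imwrite("pics/side0.png",b)
E
```

```text
{'time': 0.0, 'joints': array([ 1.20291978e+00,  8.79777505e-02,  1.37226272e+00,  3.49708636e-05,
        1.68356612e+00, -1.03096273e-01]), 'dq': array([ 7.48540774e-04, -4.67078986e-04, -2.62395851e-05,  4.98951923e-04,
       -5.06509568e-04,  9.82523659e-04]), 'tau': array([ 5.22477694e-04, -3.40182137e+01, -3.02426684e+01,  7.17410585e-02,
        3.29829566e-02, -1.48295908e-04]), 'position': array([0.14373479, 0.53034305, 0.21228742]), 'tcp_rot': array([-0.41462303, -3.11355476,  0.00336833]), 'contact_force': array([-0.07149868, -0.04997677, -0.48186185]), 'moment': array([-0.03545163,  0.02072588, -0.02416879]), 'gripper_force': 0.0, 'gripper_width': 0.09439180321881742}
top {'fx': 453.868748337716, 'fy': 453.868748337716, 'cx': 278.16457663682286, 'cy': 212.0870401183197, 'eye': array([ 0.23833558, -0.01738599,  1.48689582]), 'orientation': array([-2.21287488,  2.00217694, -0.20676044])}
side {'fx': 457.62463954156027, 'fy': 457.62463954156027, 'cx': 290.0949921875762, 'cy': 218.76858525266474, 'eye': array([0.52303419, 1.35252135, 0.75088328]), 'orientation': array([ 0.0151503 ,  2.64103726, -1.67626024])}
wrist {'fx': 307.9898249614481, 'fy': 307.9898249614481, 'cx': 273.40391118236505, 'cy': 206.94709631236037, 'eye': array([0.06189799, 0.5523795 , 0.38369544]), 'orientation': array([2.30161539, 1.75991513, 0.25605095])}
```

View pics/top0.png

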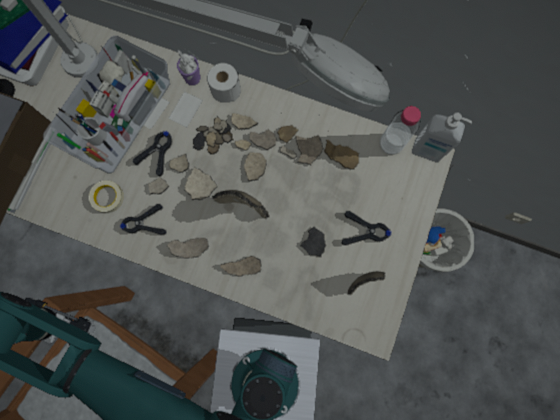

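View pics/side0.png

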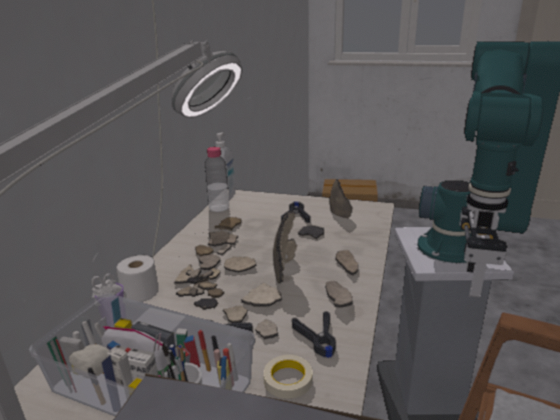

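The top view shows the lone clamp at about (366,230), with its handles to the left and its blue jaw tips at (388,233). The large wall arcs from (213,192) to (268,217), and the black sherd is at (313,242). The side view shows the wall at (285,245). I'll enlarge both.

```bash
python3 - <<'E'
from h import *
a=cv2.imread("pics/top0.png");b=cv2.imread("pics/side0.png")
A=cv2.resize(a[170:270,200:400],None,fx=4,fy=4,interpolation=cv2.INTER_CUBIC)
B=cv2.resize(b[170:290,240:373],None,fx=5,fy=5,interpolation=cv2.INTER_CUBIC)[:, :665]
B=cv2.convertScaleAbs(B,alpha=1.6,beta=10);A=cv2.convertScaleAbs(A,alpha=1.6,beta=10)
cv2.imwrite("pics/topc.png",A);cv2.imwrite("pics/sidec.png",B)
for u,v in[(345,215),(345,243),(385,233),(390,233),(313,242)]: print(u,v,ray("top",u,v,.012))
for u,v in[(213,192),(240,200),(268,217)]: print(u,v,ray("top",u,v,.1))
E
```

```text
345 215 [ 0.55468394 -0.21063301  0.012     ]
345 243 [ 0.46140365 -0.21716268  0.012     ]
385 233 [ 0.50757852 -0.34575629  0.012     ]
390 233 [ 0.50922021 -0.36212212  0.012     ]
313 242 [ 0.45423772 -0.11265627  0.012     ]
213 192 [0.56799989 0.21969681 0.1       ]
240 200 [0.55080039 0.13210527 0.1       ]
268 217 [0.5055228  0.03904346 0.1       ]
```

View pics/topc.png

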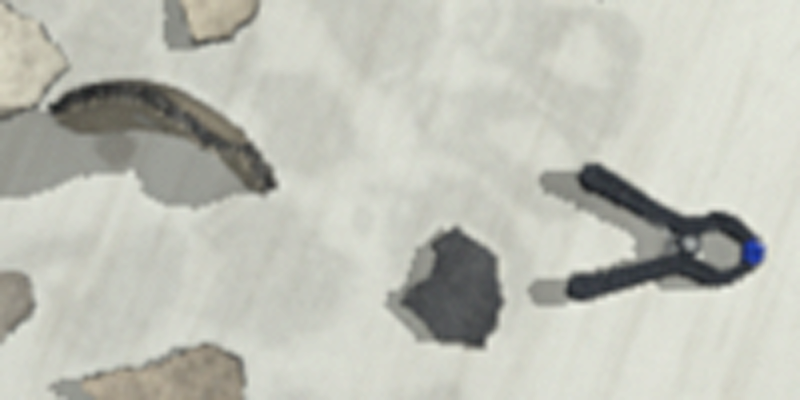

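View pics/sidec.png

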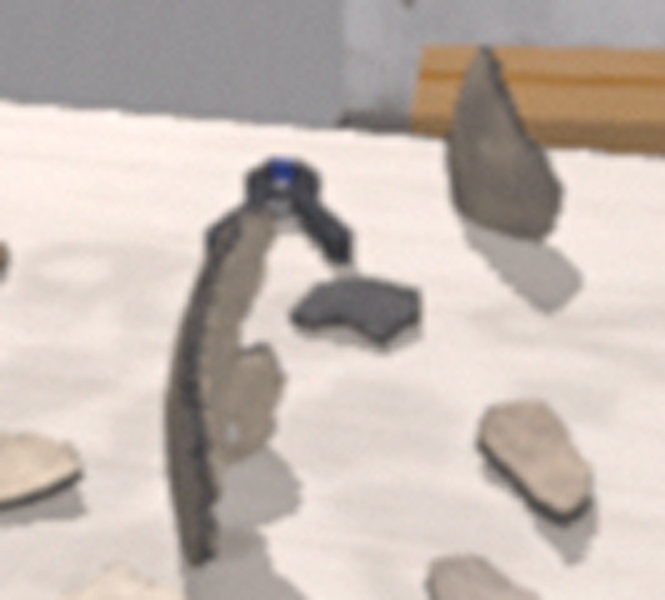

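```bash
cat >> h.py <<'E'
def tgt(X,ang):
    """tool down, tool y at world angle ang; print jog from present pose"""
    s=manip.get_state(); M=R.from_rotvec(s["tcp_rot"]).as_matrix()
    y=np.array([np.cos(ang),np.sin(ang),0]); z=np.array([0,0,-1.]); T=np.c_[np.cross(y,z),y,z]
    d=M.T@(np.array(X)-s["position"])*1000; w=R.from_matrix(M.T@T).as_rotvec()
    print("t",round(s["time"],2),"pos",s["position"].round(4),"J",s["joints"].round(2),"d",d.round(1),"w",w.round(3))
E
python3 - <<'E'
from h import *
p,M=cam("wrist");print(M.round(2))
tgt([.40,.10,.38],0.3)
E
```

```text
[[ 0.26  0.92  0.28]
 [ 0.96 -0.25 -0.08]
 [-0.    0.29 -0.96]]
t 0.1 pos [0.1438 0.5304 0.2124] J [ 1.2   0.09  1.37 -0.    1.68 -0.1 ] d [-359.9 -348.6 -166.9] w [-2.000e-03  1.000e-03  1.006e+00]
```

Request:
jog_arm:
  moves:
    - {"dz": -60, "wz": 0.15}
    - {"dz": -120, "dx": -20, "dy": -20, "wz": 0.3}
    - {"dz": -150, "dx": -60, "dy": -60, "wz": 0.45}
    - {"dz": -167, "dx": -100, "dy": -100, "wz": 0.6}
    - {"dz": -167, "dx": -140, "dy": -140, "wz": 0.75}

```text
invalid input at $.moves[0]: expected keys wx, wy, wz, dx, dy, dz, grip
```

Request:
jog_arm:
  moves:
    - {"dx": -40, "dy": -45, "wz": 0.13}
    - {"dx": -80, "dy": -90, "wz": 0.25}
    - {"dx": -120, "dy": -135, "wz": 0.25}
    - {"dx": -160, "dy": -180, "wz": 0.25}
    - {"dx": -200, "dy": -225, "wz": 0.25}

```text
invalid input at $.moves[0]: expected keys wx, wy, wz, dx, dy, dz, grip
```

```bash
python3 - <<'E'
from h import *
tgt([.40,.10,.38],0.3)
c=cam("wrist");w=viewer.snapshot("wrist");cv2.imwrite("pics/w1.png",w)
print(c); print(proj("wrist",[.54,.13,.12],c),proj("wrist",[.5,.04,.1],c))
np.save("w1.npy",np.array([c],dtype=object),allow_pickle=True)
E
```

```text
t 0.1 pos [0.1438 0.5304 0.2124] J [ 1.2   0.09  1.37 -0.    1.68 -0.1 ] d [-359.9 -348.6 -166.9] w [-2.000e-03  1.000e-03  1.006e+00]
({'fx': 307.9898249614481, 'fy': 307.9898249614481, 'cx': 273.40391118236505, 'cy': 206.94709631236037, 'eye': array([0.0619048 , 0.55239752, 0.38380752]), 'orientation': array([2.30171375, 1.75993331, 0.25632219])}, array([[ 0.26240087,  0.92429396,  0.27717584],
       [ 0.96495684, -0.25074118, -0.07737673],
       [-0.00201945,  0.28776645, -0.95769849]]))
(np.float64(65.83327920300505), np.float64(554.7762094284006)) (np.float64(3.811361597106952), np.float64(528.3546125400829))
```

View pics/w1.png

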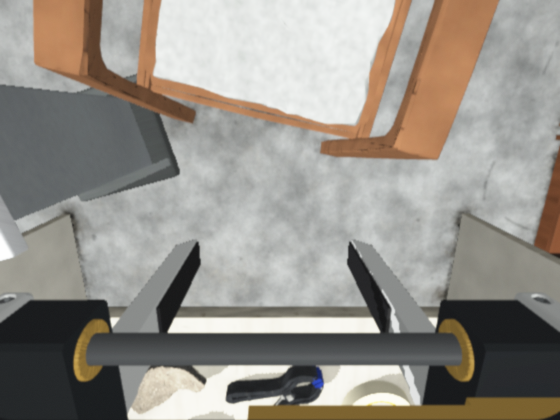

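The moves were refused because every key is required. This wrist picture shows only floor and chair, with the fingertips at (190,250) and (355,250) and a bar across row 350. The useful view is the upper half, towards tool +x.

Request:
jog_arm:
  moves:
    - {"wx": 0, "wy": 0, "dx": 0, "dy": 0, "dz": -60, "wz": 0.15, "grip": 94}
    - {"wx": 0, "wy": 0, "dx": -20, "dy": -20, "dz": -120, "wz": 0.3, "grip": 94}
    - {"wx": 0, "wy": 0, "dx": -60, "dy": -60, "dz": -150, "wz": 0.45, "grip": 94}
    - {"wx": 0, "wy": 0, "dx": -100, "dy": -100, "dz": -170, "wz": 0.6, "grip": 94}
    - {"wx": 0, "wy": 0, "dx": -140, "dy": -140, "dz": -180, "wz": 0.75, "grip": 94}

```text
time: 0.78
position: [0.2431, 0.3577, 0.3948]
tcp_rot: [1.532, 2.742, 0.004]
contact_force: [0.7, 0.5, -0.0]
gripper_width: 0.0938
gripper_force: 0.0
```

```bash
python3 - <<'E'
from h import *
tgt([.48,-.02,.40],0)
E
```

```text
t 0.78 pos [0.2431 0.3577 0.3948] J [ 0.84 -0.14  1.23 -0.    2.05  0.29] d [-445.8    3.7   -5.3] w [ 0.002 -0.001  0.552]
```

Request:
jog_arm:
  moves:
    - {"wx": 0, "wy": 0, "dx": -60, "dy": 0, "dz": -5, "wz": 0.15, "grip": 94}
    - {"wx": 0, "wy": 0, "dx": -120, "dy": 0, "dz": -5, "wz": 0.3, "grip": 94}
    - {"wx": 0, "wy": 0, "dx": -180, "dy": 0, "dz": -5, "wz": 0.45, "grip": 94}
    - {"wx": 0, "wy": 0, "dx": -240, "dy": 0, "dz": -5, "wz": 0.552, "grip": 94}
    - {"wx": 0, "wy": 0, "dx": -300, "dy": 0, "dz": -5, "wz": 0.552, "grip": 94}

```text
time: 1.4
position: [0.4013, 0.1024, 0.3983]
tcp_rot: [-2.218, -2.225, -0.001]
contact_force: [0.0, 0.3, -0.0]
gripper_width: 0.094
gripper_force: 0.0
```

```bash
python3 - <<'E'
from h import *
tgt([.48,-.02,.40],0)
E
```

```text
t 1.4 pos [0.4013 0.1024 0.3983] J [ 0.11 -0.18  1.26  0.    2.06  0.11] d [-122.7   78.3   -1.7] w [ 0.    -0.     0.003]
```

Request:
jog_arm:
  moves:
    - {"wx": 0, "wy": 0, "dx": -45, "dy": 30, "dz": 0, "wz": 0, "grip": 94}
    - {"wx": 0, "wy": 0, "dx": -85, "dy": 60, "dz": 0, "wz": 0, "grip": 94}
    - {"wx": 0, "wy": 0, "dx": -120, "dy": 78, "dz": 0, "wz": 0, "grip": 94}
    - {"wx": 0, "wy": 0, "dx": -120, "dy": 78, "dz": 0, "wz": 0, "grip": 94}
    - {"wx": 0, "wy": 0, "dx": -120, "dy": 78, "dz": 0, "wz": 0, "grip": 94}

```text
time: 2.02
position: [0.4789, -0.015, 0.3984]
tcp_rot: [-2.216, -2.226, -0.0]
contact_force: [0.2, -1.2, -0.5]
gripper_width: 0.0941
gripper_force: 0.0
```

```bash
python3 - <<'E'
from h import *
import pickle
tgt([.51,-.18,.40],0)
c=cam("wrist");w=viewer.snapshot("wrist");cv2.imwrite("pics/w2.png",w)
pickle.dump(c,open("w2.pkl","wb")); print(c[0]["eye"]); print(proj("wrist",[.54,.13,.12],c),proj("wrist",[.5,.04,.1],c))
cv2.imwrite("pics/w2b.png",cv2.convertScaleAbs(w,alpha=1.3,beta=10))
E
```

```text
t 2.02 pos [ 0.4789 -0.015   0.3984] J [-0.15 -0.03  1.13  0.    2.05 -0.15] d [-165.1   30.4   -1.7] w [-0.    -0.001  0.004]
[0.47787502 0.06870944 0.56980928]
(np.float64(319.823390456185), np.float64(67.20721810329806)) (np.float64(288.1801149276445), np.float64(134.90011268642428))
```

View pics/w2b.png

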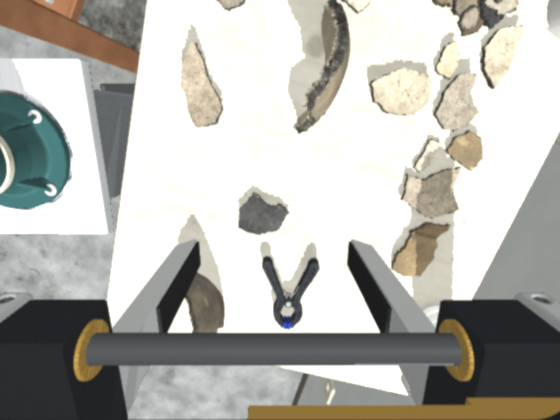

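The upper part of the view shows the wall's dark edge running from (300,128) up to (330,0). The clamp is at (288,300) with its blue tips at (287,323), and the black sherd is at (263,212). I'll work out which end of the wall is the peak.

```bash
python3 - <<'E'
from h import *
cs,ct=cam("side"),cam("top")
import pickle; cw=pickle.load(open("w2.pkl","rb"))
# top-view edge px (centre of dark band, crop/4+offset) -> per height, side crop & wrist px
for cu,cv in [(60,105),(100,92),(150,92),(200,125),(235,152),(268,183)]:
    u,v=200+cu/4,170+cv/4
    for z in(0,.07,.128,.184):
        X=ray("top",u,v,z,ct); s=proj("side",X,cs); w=proj("wrist",X,cw)
        print((cu,cv),z,X[:2].round(3),"sidecrop",[round((s[0]-240)*5),round((s[1]-170)*5)],"wrist",[round(a) for a in w])
E
```

```text
(60, 105) 0 [0.578 0.228] sidecrop [176, 589] wrist [335, 12]
(60, 105) 0.07 [0.562 0.217] sidecrop [201, 475] wrist [333, 6]
(60, 105) 0.128 [0.549 0.207] sidecrop [222, 378] wrist [331, -1]
(60, 105) 0.184 [0.536 0.198] sidecrop [243, 282] wrist [327, -10]
(100, 92) 0 [0.592 0.196] sidecrop [153, 559] wrist [343, 35]
(100, 92) 0.07 [0.576 0.186] sidecrop [178, 448] wrist [341, 30]
(100, 92) 0.128 [0.562 0.178] sidecrop [199, 354] wrist [340, 26]
(100, 92) 0.184 [0.549 0.17 ] sidecrop [220, 261] wrist [338, 20]
(150, 92) 0 [0.597 0.154] sidecrop [149, 521] wrist [344, 62]
(150, 92) 0.07 [0.58  0.146] sidecrop [173, 415] wrist [342, 61]
(150, 92) 0.128 [0.566 0.139] sidecrop [194, 324] wrist [341, 59]
(150, 92) 0.184 [0.552 0.133] sidecrop [215, 234] wrist [339, 56]
(200, 125) 0 [0.572 0.109] sidecrop [190, 483] wrist [328, 91]
(200, 125) 0.07 [0.557 0.103] sidecrop [213, 380] wrist [325, 91]
(200, 125) 0.128 [0.544 0.098] sidecrop [232, 293] wrist [322, 92]
(200, 125) 0.184 [0.531 0.093] sidecrop [251, 206] wrist [319, 93]
(235, 152) 0 [0.552 0.077] sidecrop [223, 456] wrist [316, 110]
(235, 152) 0.07 [0.537 0.073] sidecrop [244, 357] wrist [312, 112]
(235, 152) 0.128 [0.525 0.069] sidecrop [262, 271] wrist [308, 115]
(235, 152) 0.184 [0.513 0.065] sidecrop [279, 187] wrist [303, 118]
(268, 183) 0 [0.529 0.047] sidecrop [259, 432] wrist [302, 128]
(268, 183) 0.07 [0.515 0.044] sidecrop [278, 335] wrist [297, 131]
(268, 183) 0.128 [0.504 0.041] sidecrop [295, 252] wrist [292, 135]
(268, 183) 0.184 [0.493 0.039] sidecrop [312, 169] wrist [285, 140]
```

Request:
jog_arm:
  moves:
    - {"wx": 0, "wy": 0, "dx": 45, "dy": 38, "dz": 0, "wz": 0, "grip": 94}
    - {"wx": 0, "wy": 0, "dx": 85, "dy": 76, "dz": 0, "wz": 0, "grip": 94}
    - {"wx": 0, "wy": 0, "dx": 85, "dy": 76, "dz": 0, "wz": 0, "grip": 94}
    - {"wx": 0, "wy": 0, "dx": 85, "dy": 76, "dz": 0, "wz": 0, "grip": 94}
    - {"wx": 0, "wy": 0, "dx": 85, "dy": 76, "dz": 0, "wz": 0, "grip": 94}

```text
time: 2.7
position: [0.5539, 0.0695, 0.3999]
tcp_rot: [2.216, 2.224, 0.002]
contact_force: [-0.3, -0.7, -0.8]
gripper_width: 0.0944
gripper_force: 0.0
```

```bash
python3 - <<'E'
from h import *
import pickle
c=cam("wrist");w=viewer.snapshot("wrist");cv2.imwrite("pics/w3.png",w)
pickle.dump(c,open("w3.pkl","wb")); print(c[0]["eye"])
q=np.array([proj("wrist",X,c) for X in([.565,.155,.128],[.53,.09,.184],[.562,.217,.068])]);print(q.round())
u0,v0=q.min(0).astype(int)-50; u1,v1=q.max(0).astype(int)+50; v0=max(v0,0);u0=max(u0,0)
k=w[v0:v1,u0:u1];print(u0,v0,k.shape)
f=min(800/k.shape[1],600/k.shape[0]);print(f)
cv2.imwrite("pics/w3c.png",cv2.convertScaleAbs(cv2.resize(k,None,fx=f,fy=f,interpolation=cv2.INTER_CUBIC),alpha=1.4,beta=10))
E
```

```text
[0.55244722 0.1533565  0.57129216]
[[282. 113.]
 [255. 167.]
 [279.  70.]]
204 20 (196, 127, 3)
3.061224489795918
```

View pics/w3c.png

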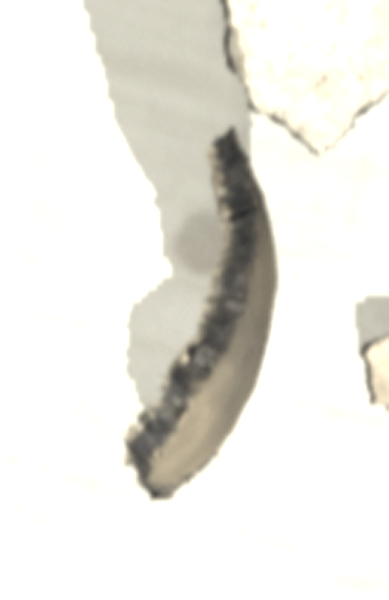

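The crop shows the broken edge as a dark band, from the low end at about (222,135) to beyond the peak at about (140,450). The outer face lies to its right. I'll extract the band's centre line and intersect it with the known height profile.

```bash
cat > edge.py <<'E'
from h import *
import pickle
c=pickle.load(open("w3.pkl","rb")); w=cv2.imread("pics/w3.png"); g=cv2.GaussianBlur(w,(3,3),0).max(2).astype(int)
L=ray("wrist",276.8,63.5,.068,c); print("low",L.round(4))
cl=[]
for v in range(60,172,6):
    row=g[v,240:300]; idx=np.where(row<72)[0]
    if len(idx)<2: continue
    u=240+(idx.min()+idx.max())/2
    z=.128
    for _ in range(30):
        X=ray("wrist",u,v,z,c); z=.5*z+.5*min(.184,.068+.906*np.hypot(*(X-L)[:2]))
    s=proj("side",X); t=proj("top",X)
    cl.append(X); print(v,u,len(idx),X.round(4),round(np.hypot(*(X-L)[:2]),4),"side",((s[0]-240)*5,(s[1]-170)*5),"top",((t[0]-200)*4,(t[1]-170)*4))
E
python3 edge.py | sed 's/np.float64//g'; python3 - <<'E'
import cv2
g=cv2.imread("pics/w3.png").max(2)
for v in(80,100,120,140,160):print(v,g[v,245:300].tolist())
E
```

```text
low [0.5587 0.2264 0.068 ]
66 277.5 6 [0.5598 0.2225 0.0717] 0.0041 side ((204.15453574783385), (477.64044806232164)) top ((52.1337042536702), (106.2775187264424))
72 279.5 8 [0.5626 0.2132 0.0805] 0.0138 side ((199.06888476447136), (456.1245658354312)) top ((62.64854347661867), (101.31863331559657))
78 281.0 9 [0.5647 0.2041 0.0889] 0.0231 side ((195.4012941709351), (435.574332249476)) top ((72.91204888111736), (97.36359766336454))
84 283.0 11 [0.5674 0.1953 0.0973] 0.0324 side ((190.60879398283646), (415.3799834885747)) top ((83.14433162255898), (92.5323992017486))
90 284.0 11 [0.5687 0.1866 0.1052] 0.041 side ((188.3967795486504), (396.30637334755335)) top ((93.041010378603), (89.60340173815996))
96 284.0 9 [0.5685 0.1782 0.1126] 0.0492 side ((188.64984091676092), (378.1506354344883)) top ((102.62264500797141), (88.51574949350038))
102 283.0 9 [0.567  0.17   0.1197] 0.0571 side ((191.26720699622666), (360.6660765726464)) top ((111.89961620315171), (89.20516467469054))
108 281.0 9 [0.5641 0.1619 0.1267] 0.0648 side ((196.1558812934419), (343.6062338846858)) top ((120.87242483599016
[... 1617 characters left out ...]
151, 150, 150, 151, 150, 150, 150, 147, 141, 133, 116, 93, 76, 59, 56, 59, 69, 77, 80, 79, 79, 80, 85, 89, 90, 90, 90, 87, 85, 89, 106, 152, 195, 206, 207, 206, 207, 209]
140 [163, 148, 149, 149, 149, 148, 148, 148, 148, 148, 148, 148, 147, 138, 112, 83, 61, 52, 57, 61, 63, 62, 64, 66, 62, 57, 52, 64, 86, 103, 110, 114, 115, 114, 113, 105, 100, 96, 92, 91, 93, 91, 93, 115, 166, 202, 209, 209, 210, 210, 210, 210, 210, 208, 207]
160 [174, 146, 136, 131, 133, 110, 74, 57, 53, 56, 59, 57, 55, 60, 70, 85, 103, 120, 124, 124, 126, 126, 127, 129, 130, 129, 125, 117, 112, 108, 105, 103, 102, 108, 130, 171, 201, 209, 209, 209, 207, 207, 208, 208, 210, 209, 210, 210, 210, 209, 208, 205, 204, 205, 205]
```

```bash
python3 - <<'E'
from h import *
import pickle
print(ray("top",372.5,230.75,.024))
c=pickle.load(open("w2.pkl","rb"))
for p in[(268,260),(314,263),(288,300),(287,323)]:print(p,ray("w",*p,.02,c).round(4))
tgt([.508,-.265,.20],0)
E
```

```text
[ 0.50874228 -0.3020771   0.024     ]
(268, 260) [ 0.4683 -0.2048  0.02  ]
(314, 263) [ 0.5589 -0.211   0.02  ]
(288, 300) [ 0.5091 -0.2949  0.02  ]
(287, 323) [ 0.5079 -0.3503  0.02  ]
t 2.75 pos [0.554  0.0693 0.3999] J [ 0.02  0.15  0.93 -0.    2.06  0.02] d [-334.2  -47.5  199.8] w [ 0.002 -0.     0.003]
```

Request:
jog_arm:
  moves:
    - {"wx": 0, "wy": 0, "dx": -60, "dy": -8, "dz": 0, "wz": 0, "grip": 94}
    - {"wx": 0, "wy": 0, "dx": -120, "dy": -16, "dz": 0, "wz": 0, "grip": 94}
    - {"wx": 0, "wy": 0, "dx": -180, "dy": -24, "dz": 0, "wz": 0, "grip": 94}
    - {"wx": 0, "wy": 0, "dx": -235, "dy": -32, "dz": 20, "wz": 0, "grip": 94}
    - {"wx": 0, "wy": 0, "dx": -280, "dy": -38, "dz": 50, "wz": 0, "grip": 94}

```text
time: 3.38
position: [0.5168, -0.2131, 0.3501]
tcp_rot: [2.217, 2.22, 0.002]
contact_force: [0.3, -1.0, 0.0]
gripper_width: 0.094
gripper_force: 0.0
```

Request:
jog_arm:
  moves:
    - {"wx": 0, "wy": 0, "dx": -40, "dy": -5, "dz": 40, "wz": 0, "grip": 94}
    - {"wx": 0, "wy": 0, "dx": -69, "dy": -9, "dz": 80, "wz": 0, "grip": 94}
    - {"wx": 0, "wy": 0, "dx": -69, "dy": -9, "dz": 120, "wz": 0, "grip": 94}
    - {"wx": 0, "wy": 0, "dx": -69, "dy": -9, "dz": 150, "wz": 0, "grip": 94}
    - {"wx": 0, "wy": 0, "dx": -69, "dy": -9, "dz": 150, "wz": 0, "grip": 94}

```text
time: 4.0
position: [0.5071, -0.2789, 0.1961]
tcp_rot: [-2.215, -2.22, 0.001]
contact_force: [0.2, 0.8, 0.2]
gripper_width: 0.0942
gripper_force: 0.0
```

```bash
python3 - <<'E'
from h import *
import pickle
tgt([.508,-.28,.013],0)
c=cam("wrist");w=viewer.snapshot("wrist");cv2.imwrite("pics/w4.png",w);pickle.dump(c,open("w4.pkl","wb"))
for p in [(.508,-.28,.024),(.509,-.302,.024),(.508,-.352,.024)]:print(proj("w",p,c))
cv2.imwrite("pics/w4b.png",cv2.convertScaleAbs(w,alpha=1.8,beta=20))
E
```

```text
t 4.0 pos [ 0.5071 -0.2789  0.1961] J [-0.6   0.16  1.33  0.    1.66 -0.6 ] d [ -1.6   1.7 183.1] w [-0.004 -0.003  0.002]
(np.float64(275.3761329578276), np.float64(192.1601079188134))
(np.float64(276.1643043224494), np.float64(210.47470284780488))
(np.float64(275.1622725999713), np.float64(249.81032935355074))
```

View pics/w4b.png

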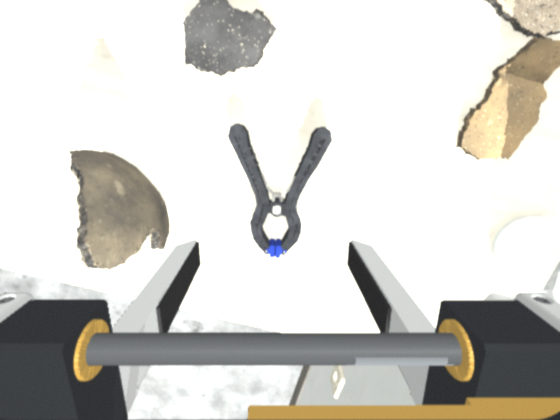

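The view shows the clamp's pivot at (276,209), blue pads at (275,248), and handle ends at (238,132) and (322,134).

```bash
python3 - <<'E'
from h import *
import pickle
c=pickle.load(open("w4.pkl","rb"));w=cv2.imread("pics/w4.png")
r=w[110:275,220:340]; hsv=cv2.cvtColor(r,cv2.COLOR_BGR2HSV)
m=((r.max(2)<75)|((hsv[...,1]>150)&(hsv[...,0]>100)&(hsv[...,0]<130))).astype(np.uint8)
n,l,s,_=cv2.connectedComponentsWithStats(m);k=1+s[1:,4].argmax();m=(l==k)
v,u=np.where(m);P=np.array([ray("w",a+220,b+110,.02,c)[:2] for a,b in zip(u,v)])
b=(hsv[...,1]>150)&(hsv[...,0]>100)&(hsv[...,0]<130);vb,ub=np.where(b&m)
print("n",len(P),"blue",np.mean([ray("w",a+220,q+110,.02,c)[:2] for a,q in zip(ub,vb)],0))
print("y range",P[:,1].min(),P[:,1].max())
# mid line from left/right extremes per row
mid=[]
for row in range(m.shape[0]):
    i=np.where(m[row])[0]
    if len(i)>3: mid.append(list(ray("w",220+(i.min()+i.max())/2,row+110,.02,c)[:2])+[(i.max()-i.min()+1)])
mid=np.array(mid);f=np.polyfit(mid[:,1],mid[:,0],1);print("axis x=",f,"angle",np.arctan(f[0]))
for q in mid[::8]: print(q[:2].round(4),round(q[2]/308*.35*1000/.96,1))
print("pivot",ray("w",276.5,209,.024,c))
E
```

```text
n 3965 blue [ 0.50740481 -0.35091907]
y range -0.36213674696490683 -0.204611684558489
axis x= [0.00389766 0.51024354] angle 0.0038976403207853284
[ 0.4664 -0.2046] 4.7
[ 0.5123 -0.213 ] 118.4
[ 0.5135 -0.2216] 118.4
[ 0.513  -0.2304] 110.1
[ 0.5125 -0.2392] 99.4
[ 0.5126 -0.2482] 90.0
[ 0.5115 -0.2574] 78.1
[ 0.511  -0.2666] 67.5
[ 0.5105 -0.276 ] 59.2
[ 0.5099 -0.2856] 50.9
[ 0.5088 -0.2953] 46.2
[ 0.5077 -0.3051] 50.9
[ 0.5083 -0.3151] 56.8
[ 0.5083 -0.3253] 56.8
[ 0.509  -0.3356] 53.3
[ 0.5078 -0.3461] 41.4
[ 0.5072 -0.3568] 16.6
pivot [ 0.50938375 -0.30019839  0.024     ]
```

```bash
python3 - <<'E'
from h import *
tgt([.5103,-.277,.013],-.046)
E
```

```text
t 4.05 pos [ 0.5083 -0.2795  0.1985] J [-0.6   0.16  1.32  0.    1.66 -0.6 ] d [  2.3   2.1 185.5] w [-0.001 -0.001  0.049]
```

Request:
jog_arm:
  moves:
    - {"wx": 0, "wy": 0, "dx": 2.3, "dy": 2.1, "dz": 40, "wz": 0.049, "grip": 94}
    - {"wx": 0, "wy": 0, "dx": 2.3, "dy": 2.1, "dz": 85, "wz": 0.049, "grip": 94}
    - {"wx": 0, "wy": 0, "dx": 2.3, "dy": 2.1, "dz": 125, "wz": 0.049, "grip": 94}
    - {"wx": 0, "wy": 0, "dx": 2.3, "dy": 2.1, "dz": 145, "wz": 0.049, "grip": 94}
    - {"wx": 0, "wy": 0, "dx": 2.3, "dy": 2.1, "dz": 145, "wz": 0.049, "grip": 94}

```text
time: 4.68
position: [0.5114, -0.2771, 0.0541]
tcp_rot: [-2.271, -2.171, -0.0]
contact_force: [0.1, -0.6, 0.6]
gripper_width: 0.0939
gripper_force: 0.0
```

```bash
python3 - <<'E'
from h import *
import time
viewer.snapshot("side"); viewer.snapshot("side")
tgt([.5103,-.277,.013],-.046)
E
```

```text
t 4.78 pos [ 0.5128 -0.278   0.0563] J [-0.59  0.24  1.52  0.    1.38 -0.55] d [ 1.  -2.8 43.3] w [0.004 0.002 0.001]
```

Request:
jog_arm:
  moves:
    - {"wx": 0, "wy": 0, "dx": 0, "dy": -1.5, "dz": 20, "wz": 0, "grip": 94}
    - {"wx": 0, "wy": 0, "dx": 0, "dy": -1.5, "dz": 36, "wz": 0, "grip": 94}
    - {"wx": 0, "wy": 0, "dx": 0, "dy": -1.5, "dz": 41, "wz": 0, "grip": 94}
    - {"wx": 0, "wy": 0, "dx": 0, "dy": -1.5, "dz": 41, "wz": 0, "grip": 80}
    - {"wx": 0, "wy": 0, "dx": 0, "dy": -1.5, "dz": 41, "wz": 0, "grip": 72}
  squeeze: 15

```text
time: 5.4
position: [0.5105, -0.2772, 0.0133]
tcp_rot: [2.27, 2.17, 0.001]
contact_force: [0.2, -0.9, -0.7]
gripper_width: 0.0773
gripper_force: 0.0
```

Request:
jog_arm:
  moves:
    - {"wx": 0, "wy": 0, "dx": 0, "dy": 0, "dz": 0, "wz": 0, "grip": 60}
    - {"wx": 0, "wy": 0, "dx": 0, "dy": 0, "dz": 0, "wz": 0, "grip": 54}
    - {"wx": 0, "wy": 0, "dx": 0, "dy": 0, "dz": 0, "wz": 0, "grip": 48}
    - {"wx": 0, "wy": 0, "dx": 0, "dy": 0, "dz": 0, "wz": 0, "grip": 42}
    - {"wx": 0, "wy": 0, "dx": 0, "dy": 0, "dz": 0, "wz": 0, "grip": 35}
  squeeze: 15

```text
time: 6.02
position: [0.5105, -0.277, 0.0131]
tcp_rot: [2.27, 2.17, 0.001]
contact_force: [1.2, 1.3, 4.2]
gripper_width: 0.051
gripper_force: 14.4
```

```bash
python3 - <<'E'
from h import *
s=manip.get_state();print(s["position"],s["gripper_width"],s["gripper_force"],s["contact_force"])
w=viewer.snapshot("wrist");cv2.imwrite("pics/w5.png",w)
r=w[180:330,180:370];cv2.imwrite("pics/w5c.png",cv2.convertScaleAbs(cv2.resize(r,None,fx=4,fy=4,interpolation=cv2.INTER_CUBIC),alpha=2,beta=30))
E
```

```text
[ 0.51045202 -0.27699845  0.0130735 ] 0.0509708298862566 14.444542110977636 [1.22625455 1.27610208 4.22096751]
```

```bash
cat > pads.py <<'E'
from h import *
def pads(w,c,z,show=1):
    hsv=cv2.cvtColor(w,cv2.COLOR_BGR2HSV)
    m=((hsv[...,1]>140)&(hsv[...,0]>105)&(hsv[...,0]<130)&(w[...,0]>60)).astype(np.uint8); m[:200]=0;m[:,:200]=0;m[:,345:]=0
    n,l,s,ce=cv2.connectedComponentsWithStats(m); out=[]
    for k in range(1,n):
        if s[k,4]>15:
            X=ray("w",*ce[k],z,c); out.append(X); print("pad",s[k].tolist(),ce[k].round(1),X.round(4))
    return out
if __name__=="__main__":
    s=manip.get_state();c=cam("wrist");w=viewer.snapshot("wrist");cv2.imwrite("pics/w6.png",w);print(s["position"].round(4),s["gripper_width"],s["gripper_force"])
    pads(w,c,s["position"][2]-.013+.024)
E
python3 pads.py
```

```text
[ 0.5104 -0.277   0.0131] 0.05050029722112242 14.436634207704628
pad [241, 366, 17, 21, 221] [250.5 375.5] [ 0.4912 -0.355   0.0241]
pad [291, 366, 22, 22, 233] [298.6 375.3] [ 0.5225 -0.3564  0.0241]
```

Request:
jog_arm:
  moves:
    - {"wx": 0, "wy": 0, "dx": 0, "dy": 0, "dz": -10, "wz": 0, "grip": 35}
    - {"wx": 0, "wy": 0, "dx": 0, "dy": 0, "dz": -30, "wz": 0, "grip": 35}
    - {"wx": 0, "wy": 0, "dx": 0, "dy": 0, "dz": -60, "wz": 0, "grip": 35}
    - {"wx": 0, "wy": 0, "dx": 0, "dy": 0, "dz": -90, "wz": 0, "grip": 35}
    - {"wx": 0, "wy": 0, "dx": 0, "dy": 0, "dz": -120, "wz": 0, "grip": 35}
  squeeze: 18

```text
time: 6.75
position: [0.509, -0.2769, 0.1328]
tcp_rot: [-2.27, -2.17, 0.002]
contact_force: [-0.6, -0.5, -1.3]
gripper_width: 0.0505
gripper_force: 17.5
```

Request:
jog_arm:
  moves:
    - {"wx": 0, "wy": 0, "dx": 0, "dy": 0, "dz": -35, "wz": 0, "grip": 35}
    - {"wx": 0, "wy": 0, "dx": 0, "dy": 0, "dz": -70, "wz": 0, "grip": 35}
    - {"wx": 0, "wy": 0, "dx": 0, "dy": 0, "dz": -100, "wz": 0, "grip": 35}
    - {"wx": 0, "wy": 0, "dx": 0, "dy": 0, "dz": -120, "wz": 0, "grip": 35}
    - {"wx": 0, "wy": 0, "dx": 0, "dy": 0, "dz": -130, "wz": 0, "grip": 35}
  squeeze: 18

```text
time: 7.38
position: [0.5097, -0.2772, 0.2635]
tcp_rot: [2.271, 2.17, -0.0]
contact_force: [0.5, -0.7, -0.7]
gripper_width: 0.0507
gripper_force: 17.5
```

Request:
jog_arm:
  moves:
    - {"wx": 0, "wy": 0, "dx": 0, "dy": 0, "dz": 0, "wz": 0, "grip": 35}
    - {"wx": 0, "wy": 0, "dx": 0, "dy": 0, "dz": 0, "wz": 0, "grip": 35}
    - {"wx": 0, "wy": 0, "dx": 0, "dy": 0, "dz": 0, "wz": 0, "grip": 35}
    - {"wx": 0, "wy": 0, "dx": 0, "dy": 0, "dz": 0, "wz": 0, "grip": 35}
    - {"wx": 0, "wy": 0, "dx": 0, "dy": 0, "dz": 0, "wz": 0, "grip": 35}
  squeeze: 18

```text
time: 8.0
position: [0.5098, -0.2769, 0.2622]
tcp_rot: [-2.27, -2.171, 0.0]
contact_force: [0.0, 0.4, -1.1]
gripper_width: 0.0503
gripper_force: 17.5
```

```bash
python3 pads.py; python3 - <<'E'
from h import *
b=viewer.snapshot("side");cv2.imwrite("pics/side2.png",b)
s=manip.get_state();u,v=proj("side",s["position"]);u,v=int(u),int(v);print(u,v)
A=cv2.resize(b[v-60:v+60,u-70:u+70],None,fx=4,fy=4,interpolation=cv2.INTER_CUBIC)
w=cv2.imread("pics/w6.png")[150:410,180:370];B=cv2.resize(w,None,fx=480/260,fy=480/260)
I=np.hstack([A,B])[:, :800];cv2.imwrite("pics/c9.png",cv2.convertScaleAbs(cv2.resize(I,None,fx=.85,fy=.85),alpha=1.7,beta=20))
E
```

```text
[ 0.5098 -0.2769  0.2622] 0.05032661997614928 17.495307772041997
pad [241, 366, 18, 21, 224] [250.9 375.3] [ 0.4909 -0.3548  0.2732]
pad [291, 366, 22, 22, 247] [298.9 375.6] [ 0.5221 -0.3564  0.2732]
295 150
```

View pics/c9.png

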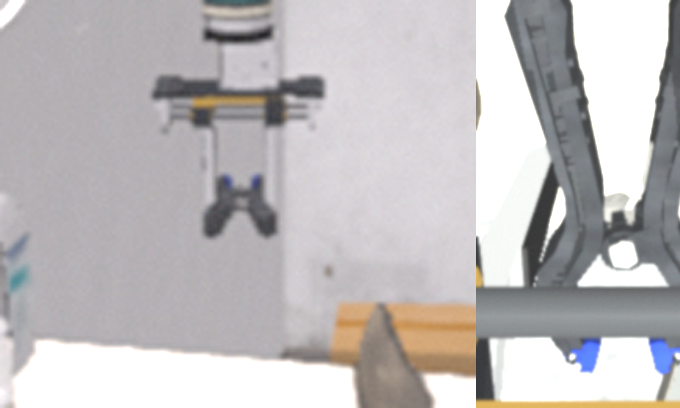

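The side view shows the clamp held high and level, with both blue pads apart. The wrist view shows the pads split at about u=251 and u=299 below the bar, so the jaws are fully open. Next I'll compute the transfer.

```bash
python3 - <<'E'
from h import *
s=manip.get_state();c=cam("wrist");M=R.from_rotvec(s["tcp_rot"]).as_matrix()
for u,v in[(275,387.5),(275,375.5)]:
    X=ray("w",u,v,s["position"][2]+.011,c);print("tool",(M.T@(X-s["position"])*1000).round(1))
a=-.244;h=np.array([np.sin(.244),np.cos(.244)]);m=np.array([.5645,.1605])+.004*h
for L in(.075,):
    print(m+L*h); tgt([*(m+L*h),.262],a)
E
```

```text
tool [-88.7   0.2 -11. ]
tool [-78.9   0.2 -11. ]
[0.5835853  0.23715997]
t 8.1 pos [ 0.5099 -0.2769  0.2624] J [-0.6   0.15  1.2   0.    1.79 -0.55] d [5.169e+02 5.050e+01 4.000e-01] w [-0.    -0.     0.199]
```

Request:
jog_arm:
  moves:
    - {"wx": 0, "wy": 0, "dx": 20, "dy": 2, "dz": 0, "wz": 0, "grip": 35}
    - {"wx": 0, "wy": 0, "dx": 60, "dy": 6, "dz": 0, "wz": 0.02, "grip": 35}
    - {"wx": 0, "wy": 0, "dx": 105, "dy": 10, "dz": 0, "wz": 0.04, "grip": 35}
    - {"wx": 0, "wy": 0, "dx": 150, "dy": 15, "dz": 0, "wz": 0.06, "grip": 35}
    - {"wx": 0, "wy": 0, "dx": 195, "dy": 19, "dz": 0, "wz": 0.08, "grip": 35}
  squeeze: 18

```text
time: 8.72
position: [0.5375, -0.0802, 0.2627]
tcp_rot: [-2.356, -2.078, -0.001]
contact_force: [0.8, 0.1, -1.6]
gripper_width: 0.0503
gripper_force: 17.5
```

```bash
python3 - <<'E'
from h import *
tgt([.5843,.240,.262],-.244)
E
```

```text
t 8.72 pos [ 0.5375 -0.0802  0.2627] J [-0.25  0.07  1.29  0.    1.78 -0.13] d [323.6   6.5   1. ] w [ 0.    -0.001  0.119]
```

Request:
jog_arm:
  moves:
    - {"wx": 0, "wy": 0, "dx": 45, "dy": 1, "dz": 0, "wz": 0.02, "grip": 35}
    - {"wx": 0, "wy": 0, "dx": 95, "dy": 2, "dz": 0, "wz": 0.04, "grip": 35}
    - {"wx": 0, "wy": 0, "dx": 145, "dy": 3, "dz": 0, "wz": 0.06, "grip": 35}
    - {"wx": 0, "wy": 0, "dx": 195, "dy": 4, "dz": 0, "wz": 0.08, "grip": 35}
    - {"wx": 0, "wy": 0, "dx": 240, "dy": 5, "dz": 0, "wz": 0.1, "grip": 35}
  squeeze: 18

```text
time: 9.35
position: [0.5718, 0.1577, 0.2628]
tcp_rot: [-2.456, -1.959, -0.001]
contact_force: [1.0, -0.2, -1.0]
gripper_width: 0.051
gripper_force: 17.5
```

```bash
python3 - <<'E'
from h import *
tgt([.5843,.240,.262],-.244)
E
```

```text
t 9.35 pos [0.5718 0.1577 0.2628] J [0.17 0.18 1.17 0.   1.79 0.4 ] d [83.1 -6.1  0.9] w [ 0.    -0.001  0.02 ]
```

Request:
jog_arm:
  moves:
    - {"wx": 0, "wy": 0, "dx": 40, "dy": -3, "dz": 0, "wz": 0.02, "grip": 35}
    - {"wx": 0, "wy": 0, "dx": 70, "dy": -6, "dz": 0, "wz": 0.02, "grip": 35}
    - {"wx": 0, "wy": 0, "dx": 83, "dy": -6, "dz": 0, "wz": 0.02, "grip": 35}
    - {"wx": 0, "wy": 0, "dx": 83, "dy": -6, "dz": 20, "wz": 0.02, "grip": 35}
    - {"wx": 0, "wy": 0, "dx": 83, "dy": -6, "dz": 40, "wz": 0.02, "grip": 35}
  squeeze: 18

```text
time: 9.98
position: [0.5851, 0.2369, 0.2225]
tcp_rot: [2.476, 1.933, 0.001]
contact_force: [0.3, -0.5, -0.7]
gripper_width: 0.0508
gripper_force: 17.5
```

```bash
python3 pads.py; python3 - <<'E'
from h import *
tgt([.5843,.240,.165],-.244)
c=cam("wrist")
for X in([.5645,.1605,.128],[.527,.0925,.184],[.5587,.2264,.068]):print(proj("w",X,c))
w=cv2.imread("pics/w6.png"); I=w[180:420,180:380];I=cv2.resize(I,None,fx=2.5,fy=2.5,interpolation=cv2.INTER_CUBIC)
cv2.imwrite("pics/c10.png",cv2.convertScaleAbs(I,alpha=1.7,beta=20))
g=w.max(2)
for v in(368,372,376,380,384,388,392):print(v,g[v,236:316].tolist())
E
```

```text
[0.5851 0.2369 0.2225] 0.050756119762569746 17.495945213595405
pad [241, 366, 18, 22, 240] [251.1 375.6] [0.5511 0.164  0.2335]
pad [291, 366, 22, 21, 222] [298.7 375. ] [0.5813 0.1569 0.2335]
t 10.03 pos [0.5837 0.2363 0.2187] J [ 0.29  0.27  1.15 -0.    1.73  0.54] d [ 3.9 -0.1 53.7] w [-0.005  0.003 -0.001]
(np.float64(274.2794138649336), np.float64(289.0779246315621))
(np.float64(251.17648653511117), np.float64(400.88657759874445))
(np.float64(254.5907833305567), np.float64(208.88461297372075))
368 [59, 59, 59, 64, 64, 64, 66, 64, 64, 63, 59, 53, 69, 101, 123, 141, 149, 147, 141, 127, 114, 107, 97, 84, 75, 87, 97, 107, 117, 129, 135, 136, 151, 161, 165, 172, 198, 228, 236, 237, 237, 237, 238, 238, 238, 238, 237, 237, 238, 237, 236, 235, 231, 202, 135, 113, 122, 133, 144, 152, 157, 158, 154, 136, 107, 82, 69, 67, 68, 68, 66, 65, 64, 62, 64, 65, 66, 67, 67, 69]
372 [63, 63, 62, 58, 62, 82, 95, 97, 93, 89, 90, 112, 151, 171, 178, 177, 179, 178, 177, 176, 172, 151, 103, 69, 66, 78, 89, 95, 97, 106, 127, 152, 164, 168, 181, 214, 232, 236, 236, 237, 238, 239, 239, 240, 240, 240, 240, 2
[... 1427 characters left out ...]
3, 102, 92, 81, 86, 93, 99, 106, 122, 156, 163, 172, 177, 178, 179, 180, 180, 182, 187, 196, 211, 216, 217, 224, 233, 236, 237, 237, 236, 236, 235, 234, 235, 234, 234, 234, 235, 235, 235, 235, 234, 234, 233, 228, 213, 209, 207, 210, 215, 227, 232, 235, 237, 238, 239, 240, 240, 240, 240, 239, 239, 238, 237, 235]
392 [98, 106, 121, 146, 173, 178, 158, 134, 120, 92, 70, 62, 60, 63, 64, 67, 73, 74, 71, 75, 84, 95, 114, 138, 161, 175, 176, 164, 125, 87, 82, 94, 115, 131, 132, 135, 148, 160, 171, 180, 191, 219, 234, 236, 235, 235, 235, 234, 233, 233, 233, 234, 234, 235, 234, 234, 234, 234, 235, 235, 235, 234, 234, 234, 234, 234, 234, 234, 235, 236, 237, 238, 239, 240, 239, 238, 237, 236, 234, 234]
```

View pics/c10.png

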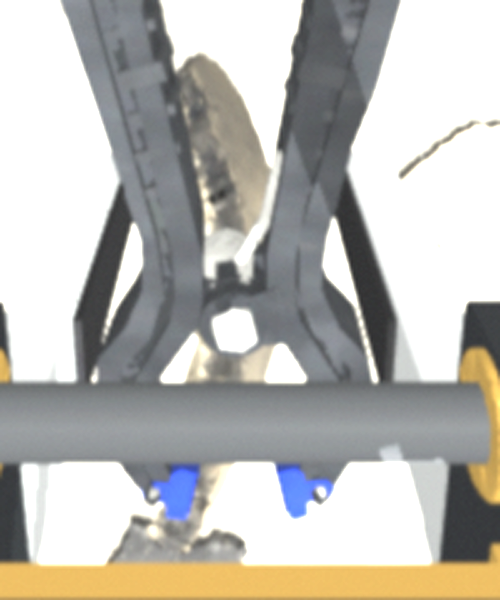

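The last view shows the wall running centrally under the clamp: low end at crop (195,60), peak at about (180,540), with one pad on each side. I'll compare it numerically with the predicted edge line.

```bash
python3 - <<'E'
from h import *
c=cam("wrist"); g=cv2.imread("pics/w6.png").max(2)
C=np.array([[.5598,.2225,.0717],[.5626,.2132,.0805],[.5647,.2041,.0889],[.5674,.1953,.0973],[.5687,.1866,.1052],[.5685,.1782,.1126],[.567,.17,.1197],[.5641,.1619,.1267],[.5633,.154,.1338],[.558,.1462,.1407],[.5565,.1386,.1476],[.5403,.1169,.1686],[.5293,.096,.184]])
for X in C: print(X,np.round(proj("w",X,c),1))
for v in(206,212,220,230,240,250,260,316,324,330):print(v,g[v,245:300].tolist())
E
```

```text
[0.5598 0.2225 0.0717] [256.3 213. ]
[0.5626 0.2132 0.0805] [260.6 223. ]
[0.5647 0.2041 0.0889] [264.4 233.2]
[0.5674 0.1953 0.0973] [268.8 243.4]
[0.5687 0.1866 0.1052] [272.1 253.9]
[0.5685 0.1782 0.1126] [273.9 264.7]
[0.567  0.17   0.1197] [274.4 275.7]
[0.5641 0.1619 0.1267] [273.5 287.2]
[0.5633 0.154  0.1338] [274.7 298.5]
[0.558  0.1462 0.1407] [271.3 310.9]
[0.5565 0.1386 0.1476] [271.6 322.6]
[0.5403 0.1169 0.1686] [259.7 361.9]
[0.5293 0.096  0.184 ] [252.7 397.3]
206 [53, 43, 41, 50, 101, 156, 153, 128, 84, 60, 62, 70, 77, 75, 74, 74, 73, 76, 78, 80, 82, 86, 109, 143, 164, 173, 174, 180, 202, 230, 236, 236, 236, 236, 235, 234, 234, 233, 232, 232, 231, 231, 229, 229, 229, 230, 231, 231, 231, 229, 204, 109, 39, 34, 36]
212 [58, 50, 38, 30, 31, 39, 42, 48, 55, 57, 59, 60, 64, 80, 90, 85, 79, 77, 75, 76, 76, 78, 78, 79, 81, 82, 93, 125, 159, 175, 197, 226, 233, 234, 233, 233, 232, 231, 230, 230, 229, 229, 229, 231, 231, 231, 231, 226, 189, 103, 47, 35, 33, 34, 38]
220 [56, 43, 42, 42, 43, 42, 43, 53, 62, 61, 62, 62, 56, 55, 63, 71, 59, 63, 75, 80, 79, 80, 79, 77, 77, 76, 77,
[... 1142 characters left out ...]
9, 64, 61, 60, 68, 111, 177, 208, 213, 212, 208, 204, 200, 197, 193, 189, 186, 188, 188, 186, 174, 136, 85, 67, 67, 69, 68, 67, 66, 66, 72, 75, 71, 65, 63, 64, 63, 64, 63]
324 [60, 61, 70, 110, 177, 220, 230, 230, 230, 228, 205, 153, 127, 124, 130, 143, 138, 123, 107, 97, 81, 72, 68, 64, 63, 59, 60, 64, 69, 71, 77, 91, 101, 108, 118, 122, 124, 127, 126, 123, 119, 120, 133, 176, 224, 232, 231, 231, 231, 231, 232, 227, 195, 141, 87]
330 [199, 229, 234, 234, 233, 234, 233, 231, 212, 154, 115, 109, 112, 120, 134, 144, 140, 121, 98, 77, 69, 70, 73, 72, 68, 65, 64, 68, 72, 75, 80, 93, 109, 122, 129, 128, 129, 130, 128, 124, 131, 169, 218, 231, 232, 232, 232, 232, 232, 232, 233, 233, 233, 233, 232]
```

```bash
python3 - <<'E'
from h import *
c=cam("wrist");s=manip.get_state();M=R.from_rotvec(s["tcp_rot"]).as_matrix()
for u,v,z in[(263.5,240,.095),(267.5,250,.102),(269,260,.109),(271.3,287,.128),(270.5,324,.148),(269.8,330,.152)]:
    X=ray("w",u,v,z,c);print(v,X.round(4),(M.T@(X-s["position"])*1000).round(1))
tgt([.5843,.240,.165],-.244)
E
```

```text
240 [0.5627 0.1993 0.095 ] [-40.7 -10.8 123.9]
250 [0.5648 0.1905 0.102 ] [-48.7  -6.6 116.9]
260 [0.5645 0.1826 0.109 ] [-56.5  -5.  109.9]
287 [0.5623 0.1634 0.128 ] [-75.7  -2.7  90.9]
324 [0.5552 0.1377 0.148 ] [-102.4   -3.4   71. ]
330 [0.5538 0.1345 0.152 ] [-105.9   -4.    67. ]
t 10.03 pos [0.5837 0.2363 0.2187] J [ 0.29  0.27  1.15 -0.    1.73  0.54] d [ 3.9 -0.1 53.7] w [-0.005  0.003 -0.001]
```

Request:
jog_arm:
  moves:
    - {"wx": 0, "wy": 0, "dx": 3, "dy": -1.2, "dz": 5, "wz": 0, "grip": 35}
    - {"wx": 0, "wy": 0, "dx": 5, "dy": -2.2, "dz": 18, "wz": 0, "grip": 35}
    - {"wx": 0, "wy": 0, "dx": 5, "dy": -2.2, "dz": 33, "wz": 0, "grip": 35}
    - {"wx": 0, "wy": 0, "dx": 5, "dy": -2.2, "dz": 45, "wz": 0, "grip": 35}
    - {"wx": 0, "wy": 0, "dx": 5, "dy": -2.2, "dz": 54, "wz": 0, "grip": 35}
  squeeze: 18

```text
time: 10.65
position: [0.584, 0.242, 0.1672]
tcp_rot: [-2.476, -1.933, 0.002]
contact_force: [-0.6, -0.1, -0.8]
gripper_width: 0.0503
gripper_force: 17.5
```

Request:
jog_arm:
  moves:
    - {"wx": 0, "wy": 0, "dx": 0, "dy": 0, "dz": 0, "wz": 0, "grip": 35}
    - {"wx": 0, "wy": 0, "dx": 0, "dy": 0, "dz": 0, "wz": 0, "grip": 35}
    - {"wx": 0, "wy": 0, "dx": 0, "dy": 0, "dz": 0, "wz": 0, "grip": 35}
    - {"wx": 0, "wy": 0, "dx": 0, "dy": 0, "dz": 0, "wz": 0, "grip": 35}
    - {"wx": 0, "wy": 0, "dx": 0, "dy": 0, "dz": 0, "wz": 0, "grip": 35}
  squeeze: 18

```text
time: 11.28
position: [0.5844, 0.2422, 0.1688]
tcp_rot: [2.476, 1.933, 0.001]
contact_force: [0.3, 0.1, -1.0]
gripper_width: 0.0505
gripper_force: 17.5
```

```bash
python3 pads.py; python3 - <<'E'
from h import *
tgt([.5843,.240,.165],-.244)
c=cam("wrist");g=cv2.imread("pics/w6.png").max(2)
for X in([.5645,.1605,.128],[.5623,.1634,.128]):print(proj("w",X,c))
for v in(230,240,250,260,268,316,324,330,368,376,384):print(v,g[v,245:305:1].tolist())
E
```

```text
[0.5844 0.2422 0.1688] 0.050478314974065644 17.495257403788855
pad [241, 366, 18, 21, 217] [250.9 375. ] [0.5505 0.1698 0.1798]
pad [291, 366, 22, 21, 225] [298.4 374.9] [0.5804 0.1623 0.1798]
t 11.32 pos [0.5844 0.2422 0.1687] J [0.3  0.28 1.23 0.   1.63 0.55] d [-2.1  0.5  3.7] w [ 0.    -0.    -0.001]
(np.float64(274.91170608177134), np.float64(329.1360757680132))
(np.float64(271.42624381604475), np.float64(326.7757455023669))
230 [65, 64, 58, 46, 40, 40, 39, 39, 40, 49, 72, 92, 93, 84, 78, 78, 76, 76, 77, 79, 79, 81, 81, 81, 82, 82, 81, 83, 104, 144, 167, 178, 199, 228, 235, 236, 235, 235, 234, 233, 233, 232, 232, 231, 230, 216, 151, 68, 38, 33, 37, 44, 46, 48, 48, 48, 47, 48, 46, 45]
240 [68, 68, 67, 67, 65, 63, 60, 48, 42, 39, 41, 43, 47, 50, 56, 62, 70, 75, 77, 75, 75, 76, 76, 77, 79, 79, 79, 79, 79, 79, 81, 82, 82, 79, 86, 128, 186, 226, 232, 232, 233, 233, 233, 227, 188, 119, 84, 71, 49, 52, 69, 73, 73, 71, 66, 55, 50, 48, 47, 47]
250 [72, 72, 72, 72, 74, 75, 73, 67, 50, 44, 41, 41, 39, 36, 38, 45, 48, 57, 73, 83, 84, 82, 81, 80, 81, 80, 80, 80, 80, 79, 78, 78, 77, 79, 80, 7
[... 1613 characters left out ...]
7, 104, 104, 111, 120, 125, 123, 123, 125, 121, 99, 101, 112, 122, 131, 145, 153, 159, 162, 155, 134, 109, 84, 71, 69, 69]
376 [171, 176, 177, 178, 181, 182, 182, 183, 183, 184, 182, 166, 130, 126, 151, 153, 147, 134, 117, 104, 97, 85, 72, 69, 66, 66, 65, 60, 62, 67, 72, 72, 72, 76, 84, 92, 101, 111, 119, 124, 126, 129, 130, 126, 120, 117, 110, 136, 172, 185, 187, 189, 190, 190, 191, 191, 191, 188, 175, 146]
384 [227, 195, 179, 178, 178, 179, 179, 180, 180, 175, 174, 213, 238, 232, 179, 156, 158, 144, 119, 89, 73, 69, 69, 67, 65, 62, 61, 60, 58, 62, 71, 74, 74, 79, 89, 104, 119, 127, 130, 130, 131, 134, 133, 137, 174, 227, 240, 238, 217, 187, 189, 192, 191, 190, 190, 190, 192, 198, 214, 234]
```

Request:
jog_arm:
  moves:
    - {"wx": 0, "wy": 0, "dx": 0, "dy": 0, "dz": 3, "wz": 0, "grip": 35}
    - {"wx": 0, "wy": 0, "dx": 0, "dy": 0, "dz": 6, "wz": 0, "grip": 35}
    - {"wx": 0, "wy": 0, "dx": 0, "dy": 0, "dz": 6, "wz": 0, "grip": 35}
    - {"wx": 0, "wy": 0, "dx": 0, "dy": 0, "dz": 6, "wz": 0, "grip": 35}
    - {"wx": 0, "wy": 0, "dx": 0, "dy": 0, "dz": 6, "wz": 0, "grip": 35}
  squeeze: 18

```text
time: 11.95
position: [0.5844, 0.2422, 0.1627]
tcp_rot: [2.476, 1.933, 0.001]
contact_force: [0.3, -0.3, -0.9]
gripper_width: 0.0508
gripper_force: 17.5
```

Request:
jog_arm:
  moves:
    - {"wx": 0, "wy": 0, "dx": 0, "dy": 0, "dz": 0, "wz": 0, "grip": 35}
    - {"wx": 0, "wy": 0, "dx": 0, "dy": 0, "dz": 0, "wz": 0, "grip": 35}
    - {"wx": 0, "wy": 0, "dx": 0, "dy": 0, "dz": 0, "wz": 0, "grip": 35}
    - {"wx": 0, "wy": 0, "dx": 0, "dy": 0, "dz": 0, "wz": 0, "grip": 35}
    - {"wx": 0, "wy": 0, "dx": 0, "dy": 0, "dz": 0, "wz": 0, "grip": 35}
  squeeze: 18

```text
time: 12.58
position: [0.5843, 0.2422, 0.1625]
tcp_rot: [-2.476, -1.933, -0.0]
contact_force: [0.1, -0.7, -1.7]
gripper_width: 0.0504
gripper_force: 17.5
```

```bash
python3 pads.py; python3 -c "
from h import *
print(manip.sign_off())"
```

```text
[0.5843 0.2422 0.1625] 0.050435857358393364 17.495201372075826
pad [241, 366, 18, 20, 220] [251. 375.] [0.5504 0.1697 0.1735]
pad [291, 366, 22, 21, 228] [298.4 375. ] [0.5803 0.1622 0.1735]
the job is handed in; nothing more can be done
None
```

I handed the job in at 12.6 s with the clamp held squeezed open and level. By my measurements, its mouth hovers about 33 mm above the middle of the sloping edge (undersides of the jaws about 2 cm clear), a jaw to each side and handles past the low end; no verdict came back.

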